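# Set the tilt of a patient monitor and clamp it

### The job

Tip the patient monitor up by its carrying handle until its screen leans back 15 degrees from upright, let go and see that it stays there by itself for a moment, then swing the clamp lever at its side a full quarter turn, from standing up to lying level against its stop, so that the tilt is locked. Leave the bottles, the vial and the glove box around it where they stand.

Things in the scene. Friction and masses are not known exactly. Their poses are not given: they have to be found in the camera images.
- bracket: U-shaped steel bracket screwed to the bench: base 110 (x) by 262 (y) by 6 mm, two upright arms 40 wide (x), 5 thick, 125 mm high, at y = -128 and +128 mm. Origin: centre of the base's underside, on the bench. Its x axis points to the side where the screen is read, away from the robot (yaw up to 0.3 either way); z up; y along the tilt axis, towards the clamp lever. Fixed
- pivot (a point): the monitor's tilt axis, half-way between the two arms, 105 mm above the bench; the axis runs along the bracket's y
- monitor (a joint): tilt of the monitor in rad: 0 = screen upright, positive = leaning back (top towards the robot, screen looking up); range -0.2 to 1.0, starts between 0.55 and 0.75. A friction hinge: it stays where it is left; moving it takes about 0.45 Nm plus a little for the weight (about 4 N at the handle)
- handle (a point): middle of the round bar of the grey carrying handle on top of the monitor: 14 mm in diameter, along the bracket's y, 108 mm clear between its posts, 38 mm clear between bar and housing. 140 mm from the tilt axis, straight above it when upright; rigid with the monitor (0.6 to 1 kg). White housing: 240 wide, 34 deep, from 70 below to 95 mm above the tilt axis, measured along the screen
- screen (a point): centre of the black screen glass, 204 wide and 112 mm high, parallel to the housing; its x axis is square to the glass and points out of it; it lies 19 mm in front of the tilt axis and 26 mm above it, measured square to and along the glass
- lever (a joint): angle in rad of the dark steel cam clamp lever at the bracket's +y side, which turns about the tilt axis: 0 = straight up (open), 1.57 = level, pointing along the bracket's +x, at its stop (clamped). Starts between 0 and 0.3. It stays where left; about 4 N at its tip, 5 to 7 N in the last 15 degrees, where it draws a plate tight on the monitor's friction disc and stiffens the tilt
- lever_tip (a point): middle of the black cylindrical grip at the lever's end, 18 mm in diameter, 26 mm long along the bracket's y; 72 mm from the tilt axis, 159.5 mm along the bracket's y from its middle. The lever bar, 13 mm wide, 9 mm thick, runs from there to the tilt axis, 153.5 mm along the bracket's y
- infusion: bystander: glass infusion bottle, 74 mm in diameter, 175 mm high, upright beside the bracket on its -y side; origin at the centre of its underside
- spray: bystander: blue disinfectant spray bottle with white trigger head, 55 by 85 mm, 214 mm high, beyond the infusion bottle; origin at the centre of its underside
- vial: bystander: small medicine vial, 25 mm in diameter, 47 mm high, upright in front of the screen; origin at the centre of its underside
- gloves: bystander: cardboard glove box, 220 by 115 by 75 mm high, lying beside the bracket on the lever's side (+y); origin at the centre of its underside

How it is judged (in metres and radians):
On the way, in this order (a step that is already met when the one before it is completed fails the run):
1. the monitor stands at 15 degrees (within 5) by itself, untouched by the robot for half a second, the lever still open (value of joint monitor between 0.175 and 0.349 rad and contact force between monitor and anything else below 0.1 N and value of joint lever below 0.6 rad), for 0.5 s.
2. the lever is turned to its clamped place (80 degrees or more) (value of joint lever above 1.4 rad), for 0.2 s.
At the end, for the whole second after the job is handed in: The monitor rests leaning back 15 degrees from upright, within 5 degrees (0.175 to 0.349 rad), and the lever lies clamped, within 10 degrees of level (at least 1.4 rad) (value of joint monitor between 0.175 and 0.349 rad and velocity of joint monitor between -0.02 and 0.02 rad/s and value of joint lever above 1.4 rad); the robot touches nothing.
It fails at once if a bystander is pushed more than 30 mm (distance of any of infusion, spray, vial, gloves from where it was at the start of the episode above 0.03 m).
It fails at once if a bottle or the vial is tipped over (angle between any of infusion, spray, vial's own z axis and vertical above 0.5 rad).
It also fails if it takes over 54 s, if anything falls off the work surface, if the arm or the gripper's body presses on something with over 40 N, if the wrist force passes 120 N, or if a joint passes its speed limit or range.

### The arm

A 6-joint arm with a two-finger parallel gripper is mounted at the origin on the work surface. World frame = base frame: x ahead of the robot, y to its left, z up, the work surface at z = 0. Lengths are in m, angles in degrees, forces in N, time in s.
With the tool pointing down it reaches from about 0.4 to 0.825 m from the base axis. Payload 7 kg.
Tool frame: the origin (TCP) lies midway between the tips of the shut fingers; the grasp point (between the pads) lies 19 mm behind it; z points along the fingers, y is the line along which they close (so a half turn about z gives the same grasp; the last joint's range is limited). The gripper opens to 88 mm and grips with 3 to 60 N. Pads are 19 mm wide; open, the fingers measure 130 mm over their backs; the gripper's body (78 mm by 193 mm) begins 47 mm behind the grasp point.
Start: joints at [85.548, 20.546, 0.682, 0, -70.136, -16.507], TCP at [0.241, 0.63, 0.227] pointing down, gripper open.
Joint ranges: [-176.03, 176.03], [-82.01, 121.73], [-58.28, 71.71], [-173.87, 95.51], [-174.79, -0.11], [-173.66, 173.66]. Speed limits (degrees/s): [136.94, 136.94, 172.46, 180, 180, 180].

### API

Orientations are given as a 3x3 rotation matrix whose columns are the frame's x, y, z axes.
In Python, from rig import robot gives the robot as it stands. Calls block until the motion is done:
- robot.goto(position, orientation): joint-space move of the TCP to a pose.
- robot.servo_line(position, ori=None, speed=0.15): straight line of the TCP; ori=None keeps the orientation; speed is the mean speed in m/s.
- robot.movej(angles): joint-space move.
- robot.move_gripper(opening): opening from 0.0 (shut) to 1.0 (fully open); the grip force is fixed at half the most; returns when the fingers have stopped.
- robot.dwell(seconds).
- robot.ik(position, orientation): joint angles nearest the present ones, or None.
- robot.grab_frame(name): name is "scene" or "side" or "wrist"; returns (picture, depth): 480x640x3 uint8, red, green, blue; 480x640 float32, m along the optical axis (not along the pixel's ray), 0 where there is no reading.
- robot.camera_info(name): a dict with "vfov" (degrees; the focal length in pixels is half the picture's height over the tangent of half this angle, whatever the lens; pixels are square), "cx", "cy" (the principal point, pixels), "view" (4x4, takes a point from world to camera coordinates); the wrist camera has in their place "T_tool_cam" (4x4, takes a point from camera to tool coordinates, whose origin is the TCP and whose axes are the flange's). Camera axes: x right, y down, z forward; pixel columns grow to the right and rows downward; lengths in m; the calibration is good to about 2 mm. A picture is of the moment at which its call begins: read the wrist's pose just before it. camera_info takes no time and is no camera call.
A pose or a line that the arm cannot do raises robot.Unreachable and nothing moves.
- robot.job_done(): hands the job in; it is judged then, once.
Readings, each from a call of its own:
- robot.read_t(): time.
- robot.read_qpos(): joint angles.
- robot.read_qvel(): joint speeds.
- robot.read_effort(): joint torques, N m.
- robot.read_position(): TCP position.
- robot.read_tcp_rot(): TCP orientation.
- robot.read_force(): force on the tool from outside, world axes, zero at the start.
- robot.read_ft_torque(): the same for the moment, N m.
- robot.read_grip_width(): opening from 0.0 (shut) to 1.0 (fully open).
- robot.read_finger_force(): force on a finger pad.
Only numpy, scipy, OpenCV 4.12 (cv2) and the standard library are available. Lean on these libraries where they do the work, as an engineer would, in place of code of your own. Each camera call takes 0.05 s, during which the arm holds its last target. There are 200 camera calls.

## Working session

There is one attempt and no reset: what is moved stays moved. The work goes in short steps, each a Python script; the robot and the scene stay as the last script left them, time stands still between calls to the robot, and variables do not carry over. Pictures are saved under pics/ and viewed, at most 10 in all, crops included, and the job is handed in when it is done.

```bash
ls; mkdir -p pics
python3 - <<'E'
from rig import robot
import cv2,numpy as np
for n in("scene","side"):
    p,d=robot.grab_frame(n); cv2.imwrite(f"pics/{n}0.png",p[...,::-1]); np.save(f"pics/{n}0.npy",d)
    print(n,robot.camera_info(n),(d>0).mean())
print(robot.camera_info("wrist"),robot.read_t(),robot.read_tcp_rot())
E
```

```text
pics
scene {'vfov': 52.1306877559309, 'cx': 312.71814115469437, 'cy': 244.38102443633593, 'view': array([[-0.62666345,  0.77925299,  0.00759574,  0.38841449],
       [ 0.50603795,  0.41432182, -0.75648068, -0.15290145],
       [-0.59263692, -0.47021506, -0.65397193,  1.42029908],
       [ 0.        ,  0.        ,  0.        ,  1.        ]])} 0.9958528645833333
side {'vfov': 43.11734874506262, 'cx': 321.97214412768756, 'cy': 246.52181005577026, 'view': array([[ 0.99379514, -0.11121224, -0.00174689, -0.58746273],
       [-0.08115799, -0.71431108, -0.69510651,  0.13923858],
       [ 0.07605653,  0.69093525, -0.71890464,  1.57492941],
       [ 0.        ,  0.        ,  0.        ,  1.        ]])} 0.9958561197916667
{'vfov': 62.89486168107719, 'cx': 319.6465822685253, 'cy': 234.63032690534664, 'T_tool_cam': array([[ 4.58627356e-04, -9.60034326e-01, -2.79881907e-01,
         7.56174998e-02],
       [ 9.99999687e-01,  2.59919549e-04,  7.47084822e-04,
        -1.33364573e-03],
       [-6.44480295e-04, -2.79882162e-01,  9.60034145e-01,
        -1.58419250e-01],
       [ 0.00000000e+00,  0.00000000e+00,  0.00000000e+00,
         1.00000000e+00]])} 0.1 [[ 9.33804800e-01 -3.57782639e-01 -4.23901577e-04]
 [-3.57782874e-01 -9.33803756e-01 -1.39990905e-03]
 [ 1.05022269e-04  1.45890652e-03 -9.99998930e-01]]
```

View pics/scene0.png

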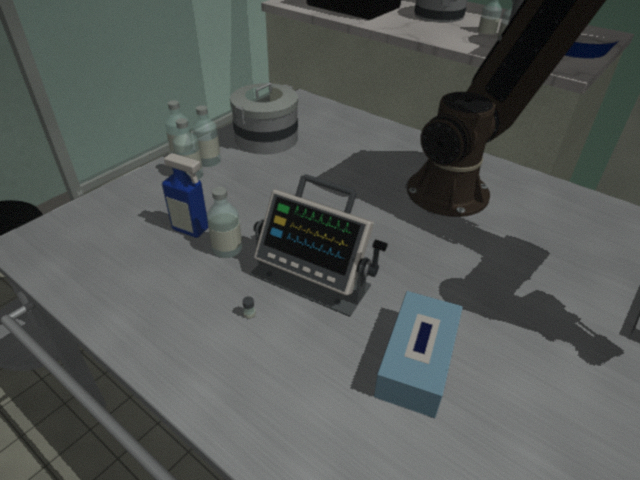

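View pics/side0.png

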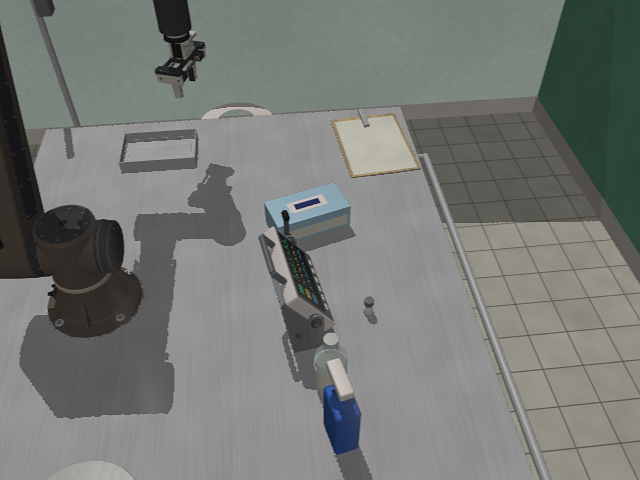

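The scene view shows the monitor around (312,240), with the handle bar from (303,178) to (355,193) and the lever grip at (380,245). In the side view the handle is near (268,250) and the grip near (285,215). I'll measure the glass, handle and lever from masks and depth.

```bash
cat > h.py <<'E'
import numpy as np,cv2
from rig import robot
def cloud(d,ci,V=None):
    f=240/np.tan(np.radians(ci["vfov"]/2)); v,u=np.mgrid[:480,:640]
    P=np.stack([(u-ci["cx"])/f*d,(v-ci["cy"])/f*d,d],-1)
    T=np.linalg.inv(ci["view"]) if V is None else V
    return P@T[:3,:3].T+T[:3,3]
def poly(pts):
    m=np.zeros((480,640),np.uint8); cv2.fillPoly(m,[np.array(pts)],1); return m>0
def look(n):
    if n=="wrist":
        T=np.eye(4);T[:3,:3]=robot.read_tcp_rot();T[:3,3]=robot.read_position()
        ci=robot.camera_info(n);p,d=robot.grab_frame(n);return p,d,cloud(d,ci,T@ci["T_tool_cam"])
    p,d=robot.grab_frame(n);return p,d,cloud(d,robot.camera_info(n))
E
python3 - <<'E'
from h import *
np.set_printoptions(precision=4,suppress=True)
p=cv2.imread("pics/scene0.png");d=np.load("pics/scene0.npy");C=cloud(d,robot.camera_info("scene"))
m=poly([(272,194),(372,222),(358,293),(256,260)])&(p.max(-1)<60)
n,l,st,ce=cv2.connectedComponentsWithStats(m.astype(np.uint8));k=1+np.argmax(st[1:,4]);m=l==k
hull=cv2.convexHull(np.argwhere(m)[:,::-1].astype(np.int32)); print(st[k],cv2.approxPolyDP(hull,6,True)[:,0].tolist())
hm=np.zeros((480,640),np.uint8);cv2.fillPoly(hm,[hull],1)
Q=C[cv2.erode(hm,np.ones((5,5)))>0];Q=Q[Q[:,2]>0]
c=np.median(Q,0);Q=Q[np.linalg.norm(Q-c,axis=1)<.13]
c=Q.mean(0);nn=np.linalg.svd(Q-c,full_matrices=False)[2][2];nn*=np.sign(nn[2])
print("rms",np.std((Q-c)@nn),"n",nn)
# corners onto plane
ci=robot.camera_info("scene");f=240/np.tan(np.radians(ci["vfov"]/2));T=np.linalg.inv(ci["view"])
def ray(u,v):
    r=T[:3,:3]@np.array([(u-ci["cx"])/f,(v-ci["cy"])/f,1]);return T[:3,3]+r*((c-T[:3,3])@nn)/(r@nn)
K=np.array([ray(*q) for q in cv2.approxPolyDP(hull,6,True)[:,0]]);print("corners",K)
tilt=np.arcsin(nn[2]);yaw=np.arctan2(nn[1],nn[0]);Y=np.array([-np.sin(yaw),np.cos(yaw),0]);u=np.cross(nn,Y)
ab=(K-c)@np.c_[Y,u];print("extent",np.ptp(ab,0))
sc=c+ (ab.max(0)+ab.min(0))/2@np.c_[Y,u].T
piv=sc-.019*nn-.026*u
print("tilt",tilt,"yaw",yaw,"screen",sc,"pivot",piv,"handle",piv+.14*u)
for name,box in(("scene",None),("side",None)):
    p=cv2.imread(f"pics/{name}0.png");d=np.load(f"pics/{name}0.npy");C=cloud(d,robot.camera_info(name))
    L=(C-piv)@np.c_[nn,Y,u]
    s=(abs(L[...,2]-.14)<.012)&(abs(L[...,1])<.05)&(abs(L[...,0])<.03)
    print(name,"handle n,med",s.sum(),np.median(C[s],0),np.median(L[s],0))
    B=(C-piv)@np.c_[[np.cos(yaw),np.sin(yaw),0],Y,[0,0,1]]
    s=(abs(B[...,1]-.16)<.025)&(np.hypot(B[...,0],B[...,2])<.1)&(B[...,2]>.04)&(p.max(-1)<70)
    print("tip",s.sum(),np.median(B[s],0),B[s].min(0),B[s].max(0))
    for nm,mm in(("blue box",(C[...,2]>.065)&(C[...,2]<.085)&(B[...,1]>.13)&(abs(B[...,0])<.3)&(B[...,1]<.5)&(p[...,0]>p[...,2]*1.2.__float__())),):
        print(nm,mm.sum(),B[mm].min(0) if mm.any() else 0,B[mm].max(0) if mm.any() else 0)
E
```

```text
[ 258  195  107   94 5453] [[364, 225], [343, 288], [258, 256], [275, 195]]
rms 0.0018306211418531687 n [0.8172 0.1372 0.5597]
corners [[ 0.4823  0.0221  0.185 ]
 [ 0.5598  0.0325  0.0693]
 [ 0.5973 -0.1771  0.0659]
 [ 0.5183 -0.1901  0.1844]]
extent [0.2155 0.1438]
tilt 0.5940519523510638 yaw 0.16637302722503297 screen [ 0.5398 -0.0775  0.1254] pivot [ 0.5386 -0.0777  0.0932] handle [ 0.4614 -0.0906  0.2093]
scene handle n,med 108 [ 0.4598 -0.0898  0.2192] [0.0042 0.0009 0.1492]
tip 190 [-0.0006  0.1548  0.0837] [-0.0118  0.1452  0.04  ] [0.0048 0.1702 0.0947]
blue box 5076 [-0.0285  0.2257 -0.0282] [ 0.2034  0.3658 -0.0129]
side handle n,med 7 [ 0.4593 -0.0955  0.2192] [ 0.003  -0.0044  0.1505]
tip 102 [-0.0082  0.1481  0.0808] [-0.0156  0.1419  0.0402] [-0.0015  0.1696  0.097 ]
blue box 1835 [-0.0315  0.2201 -0.0282] [ 0.1999  0.3651 -0.0097]
```

```bash
cat >> h.py <<'E'
yaw=.166; X=np.array([np.cos(yaw),np.sin(yaw),0]);Y=np.array([-np.sin(yaw),np.cos(yaw),0]);Z=np.array([0,0,1.])
PIV=np.array([.531,-.079,.105]); W=np.c_[X,Y,Z]
def ori(a,s=1):  # tool z leaning a rad towards +X from down, closing in XZ plane
    z=np.sin(a)*X-np.cos(a)*Z; x=s*Y; return np.c_[x,np.cross(z,x),z]
def loc(b): return PIV+W@np.array(b,float)
def bar(t): return np.array([-.14*np.sin(t),0,.14*np.cos(t)])
E
python3 - <<'E'
from h import *
np.set_printoptions(precision=4,suppress=True)
for s in(1,-1):
  for a in(0,.2,.4):
    print(s,a,[robot.ik(loc(p),ori(a,s)) for p in(bar(.594)+[0,0,.1],bar(.594),bar(.26),(.07,.165,.01))])
s=1 if robot.ik(loc(bar(.594)),ori(0.2,1)) is not None else -1
robot.goto(loc(bar(.594)+[0.0,0,.12]),ori(0.1,s))
print(robot.read_t(),robot.read_position())
p,d,C=look("wrist");cv2.imwrite("pics/w1.png",p[...,::-1])
B=(C-PIV)@W
m=(B[...,2]>.095)&(abs(B[...,1])<.045)&(B[...,0]<-.04)&(B[...,0]>-.13)&(B[...,2]<.15)
n,l,st,ce=cv2.connectedComponentsWithStats(m.astype(np.uint8));print(st[1:],ce[1:])
print("bar top pts",m.sum(),np.median(B[m],0),np.percentile(B[m],[5,95],axis=0))
E
```

```text
1 0 [None, None, None, array([ 28.7347,  17.2814, -19.9045,   0.    , -52.8141, 160.7764])]
1 0.2 [array([ 136.8605,  -80.8615,  -29.4767,   16.9722, -147.2458,   66.4883]), None, None, array([ 31.5412,  11.2149, -32.6155,   7.3279, -35.7498, 152.4099])]
1 0.4 [array([ 128.8336,  -79.3802,  -41.3075,   29.201 , -135.8989,   80.4923]), array([ 14.8522, -13.753 , -42.61  ,   3.3484, -38.3616, 172.4517]), array([ 14.1456,  -9.9535, -37.0541,   2.801 , -40.082 , 173.5861]), array([ 29.537 ,   6.0518, -52.7213,  39.0068, -12.232 , 123.0777])]
-1 0 [array([ 13.0196,  -2.9752, -15.499 ,   0.    , -77.4763,  -3.5085]), array([ 13.0196,   0.3563, -25.3826,   0.    , -64.2611,  -3.5085]), array([ 12.6996,   3.6068, -19.3569,   0.    , -67.0363,  -3.1885]), array([ 28.7347,  17.2814, -19.9045,   0.    , -52.8141, -19.2236])]
-1 0.2 [array([ 13.7784, -10.4452, -23.1473,   0.9281, -65.8725,  -4.562 ]), array([ 13.777 ,  -6.8915, -33.5143,   1.0752, -51.9538,  -4.8439]), array([ 13.3116,  -3.4167, -27.7967,   0.9304, -54.189 ,  -4.2694]), array([ 31.5412,  11.2149, -32.6155,   7.3279, -35.7498, -27.5901])]
-1 0.4 [array([ 14.8798, -17.8006, -31.6328,   2.6024, -53.368 ,  -6.5006]), array([ 14.8522, -13.753 , -42.61  ,   3.3484, -38.3616,  -7.5483]), array([ 14.1456,  -9.9535, -37.0541,   2.801 , -40.082 ,  -6.4139]), array([ 29.537 ,   6.0518, -52.7213,  39.0068, -12.232 , -56.9223])]
2.7833 [ 0.454  -0.0914  0.3408]
[[ 329  164   20  124 2305]] [[338.0503 223.6889]]
bar top pts 2305 [-0.0793 -0.0033  0.1215] [[-0.0853 -0.041   0.1173]
 [-0.0729  0.0398  0.1231]]
```

View pics/w1.png

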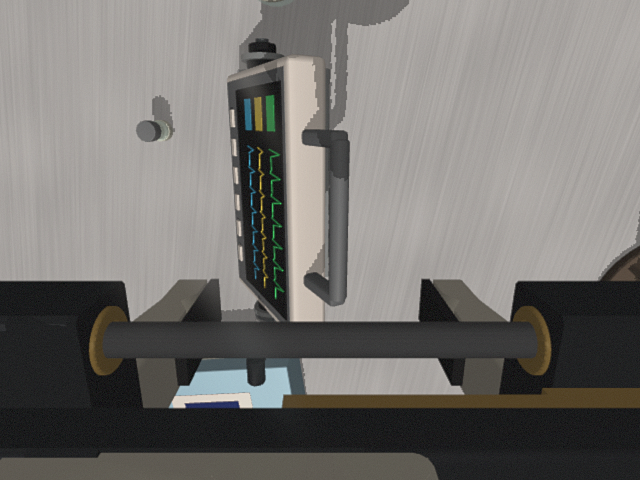

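The wrist view shows the bar from (340,138) to (340,300). Its measured centre, 0.079 behind the pivot and 0.1155 above it, gives a tilt of 0.60 and a radius of 0.140, which fits the given sizes. Next I'll grip it and tip the monitor.

Run:
```python
from h import *
np.set_printoptions(precision=4,suppress=True)
a=.2;R=ori(a,-1);z=R[:,2]
robot.move_gripper(.65)
robot.servo_line(loc(bar(.6))-.05*z,R,.15)
robot.servo_line(loc(bar(.6))+.013*z,R,.08)
print(robot.read_force())
robot.move_gripper(0)
print("w",robot.read_grip_width()*88,robot.read_force())
for t in np.linspace(.6,.262,8)[1:]:
    robot.servo_line(loc(bar(t))+.013*z,R,.06)
print(robot.read_force(),(robot.read_position()-.013*z-PIV)@W,robot.read_t())
robot.move_gripper(.5);robot.dwell(.2);print(robot.read_force())
robot.servo_line(robot.read_position()-.1*z,None,.15);robot.dwell(.6)
p,d,C=look("wrist");cv2.imwrite("pics/w2.png",p[...,::-1])
B=(C-PIV)@W
m=(B[...,2]>.11)&(abs(B[...,1])<.045)&(abs(B[...,0]+.04)<.05)&(B[...,2]<.16)
print("bar",m.sum(),np.median(B[m],0),np.percentile(B[m],[5,95],axis=0),robot.read_t())
p,d,C=look("scene");cv2.imwrite("pics/scene2.png",cv2.resize(p[160:320,220:440,::-1],None,fx=3,fy=3))
B=(C-PIV)@W
m=(abs(B[...,1])<.09)&(B[...,2]>-.01)&(B[...,2]<.07)&(abs(B[...,0]-.01)<.03)
q=np.polyfit(B[m][:,2],B[m][:,0],1);print("tilt from glass",np.arctan(-q[0]),m.sum())
s=(abs(B[...,1]-.16)<.025)&(np.hypot(B[...,0],B[...,2])<.1)&(B[...,2]>.03)&(p.max(-1)<70)
print("tip",s.sum(),np.median(B[s],0),np.percentile(B[s],[3,97],axis=0))
```

```text
[-0.0586 -0.6807  0.7535]
w 13.103374940681741 [-2.402  0.663  1.624]
[-3.9381 -2.6738  3.2642] [-0.0368 -0.0004  0.1352] 7.775
[-0.1322 -0.4463 -0.3501]
bar 2869 [-0.0375 -0.0036  0.1411] [[-0.0429 -0.0409  0.1371]
 [-0.0307  0.0396  0.1428]] 10.175
tilt from glass 0.2624540371241969 2652
tip 187 [0.0066 0.1551 0.0723] [[-0.0025  0.1459  0.0333]
 [ 0.011   0.17    0.0812]]
```

View pics/scene2.png

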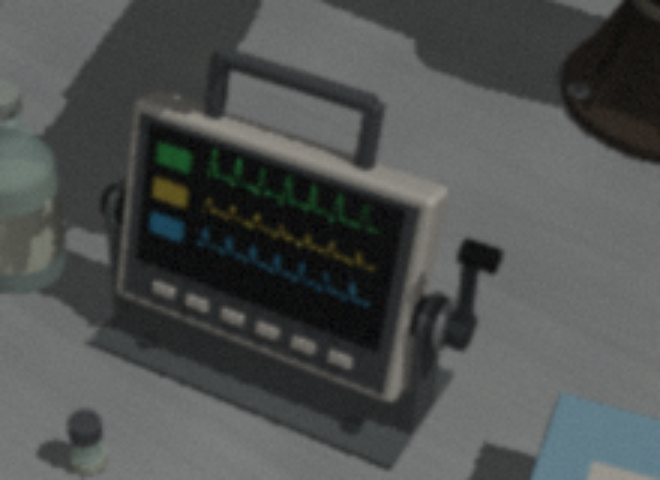

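The monitor now stands at 0.262 rad by itself. The lever grip, at about (480,255) in the crop, is still near vertical. Next is the lever: a sideways push with shut, vertical fingers, then a push down from on top.

Run:
```python
from h import *
np.set_printoptions(precision=4,suppress=True)
R=ori(0,-1);y=.164
robot.servo_line(robot.read_position()+.04*Z,None,.15)
robot.move_gripper(0)
robot.goto(loc((-.065,y,.13)),R)
robot.servo_line(loc((-.065,y,.068)),R,.12)
f0=robot.read_force();x=-.065
while x<.0:
    x+=.002;robot.servo_line(loc((x,y,.068)),R,.05)
    f=W.T@(robot.read_force()-f0)
    if f[0]<-1.5:break
print("contact x",x,f,robot.read_t())
L=.072;h=.005-x   # tip assumed at x .005 -> offset
t0=.07
for t in np.linspace(t0,.87,9)[1:]:
    k=(t-t0)/.8
    robot.servo_line(loc((L*np.sin(t)-h,y,L*np.cos(t)-.004+.008*k)),R,.06)
    print(round(t,2),W.T@(robot.read_force()-f0))
robot.servo_line(robot.read_position()+.06*Z-.01*X,None,.15)
p,d,C=look("scene");B=(C-PIV)@W
s=(abs(B[...,1]-.16)<.025)&(np.hypot(B[...,0],B[...,2])<.1)&(np.hypot(B[...,0],B[...,2])>.05)&(B[...,2]>-.03)&(B[...,0]>-.02)&(p.max(-1)<70)
print("tip",s.sum(),np.median(B[s],0),robot.read_t())
cv2.imwrite("pics/scene3.png",cv2.resize(p[160:320,260:480,::-1],None,fx=3,fy=3))
```

```text
contact x -0.02699999999999997 [-2.1339 -0.1703 -0.5873] 17.7833
0.17 [-0.433   0.7985 -0.3332]
0.27 [-0.3057  0.5809 -1.4749]
0.37 [-0.7676  0.6602  0.0966]
0.47 [-1.0082 -0.5031 -0.3134]
0.57 [-0.5149  0.6302  0.7018]
0.67 [-1.6166  1.0094 -0.4647]
0.77 [-0.2246 -0.5738 -0.4373]
0.87 [-0.4184  0.3088  0.159 ]
tip 130 [0.0546 0.1586 0.0582] 20.4917
```

View pics/scene3.png

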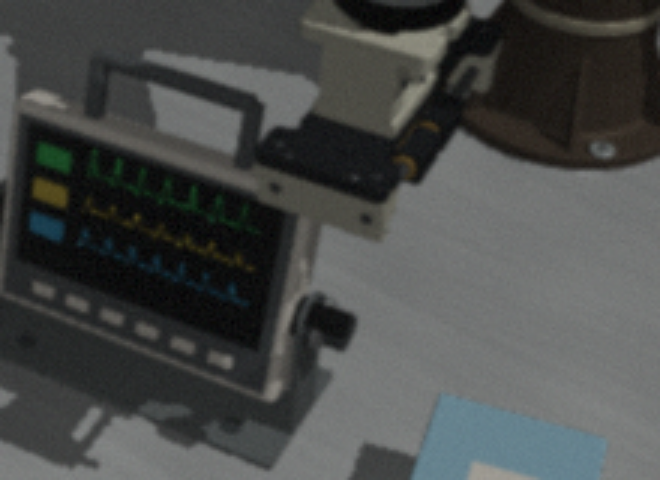

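The lever has turned about halfway, with its grip at (335,328) in the crop and measured about 47° over. Now I'll push down from on top.

Run:
```python
from h import *
np.set_printoptions(precision=4,suppress=True)
R=ori(0,-1);y=.164
robot.servo_line(loc((.062,y,.10)),R,.1);robot.dwell(.1)
f0=robot.read_force();z=.066;robot.servo_line(loc((.062,y,z)),R,.1)
while z>.004:
    z-=.003 if z>.02 else .001
    robot.servo_line(loc((.062+.016*np.clip((.06-z)/.05,0,1),y,z)),R,.04)
    f=W.T@(robot.read_force()-f0)
    if z<.02:print(round(z,3),f)
    if f[2]>18:break
robot.dwell(.2);print("end",z,W.T@(robot.read_force()-f0),(robot.read_position()-PIV)@W)
robot.servo_line(robot.read_position()+.12*Z,None,.15)
robot.servo_line(robot.read_position()-.1*X+.05*Z,None,.2);robot.dwell(.3)
p,d,C=look("scene");B=(C-PIV)@W
s=(abs(B[...,1]-.16)<.025)&(np.hypot(B[...,0],B[...,2])<.1)&(abs(B[...,0]-.072)<.02)&(B[...,2]>-.03)&(p.max(-1)<70)
print("tip",s.sum(),np.median(B[s],0),np.percentile(B[s],[3,97],axis=0))
m=(abs(B[...,1])<.09)&(B[...,2]>-.01)&(B[...,2]<.07)&(abs(B[...,0]-.01)<.03)
q=np.polyfit(B[m][:,2],B[m][:,0],1);print("tilt",np.arctan(-q[0]),robot.read_t())
cv2.imwrite("pics/scene4.png",cv2.resize(p[160:320,260:480,::-1],None,fx=3,fy=3))
p,d,C=look("side");B=(C-PIV)@W
s=(abs(B[...,1]-.16)<.02)&(B[...,0]<.1)&(B[...,0]>.02)&(abs(B[...,2])<.05)&(p.max(-1)<70)
if s.any():print("side lever",s.sum(),np.median(B[s],0),np.percentile(B[s],[3,97],axis=0),np.polyfit(B[s][:,0],B[s][:,2],1))
cv2.imwrite("pics/side4.png",cv2.resize(p[180:300,210:370,::-1],None,fx=4,fy=4))
```

```text
0.018 [20.434  -3.5489  7.8303]
0.017 [20.3382 -3.1833  8.0578]
0.016 [20.589  -2.696   7.5376]
0.015 [21.4072 -3.112   7.4416]
0.014 [21.0591 -3.6982  6.4177]
0.013 [20.133  -2.3891  6.2719]
0.012 [20.415  -2.0015  6.6143]
0.011 [19.9628 -2.1809  5.9039]
0.01 [19.044  -2.1079  5.7668]
0.009 [19.913  -3.0593  5.8795]
0.008 [ 3.3248 -0.0108  2.344 ]
0.007 [2.1138 1.0477 9.4676]
0.006 [ 1.0856  1.4952 14.1873]
0.005 [ 0.832  -0.4099 14.0522]
0.004 [-1.4413 -1.1015 21.9622]
end 0.003999999999999969 [-1.5618  0.3911 19.5643] [0.0802 0.1641 0.0074]
tip 152 [0.0752 0.156  0.0056] [[ 0.0543  0.1459 -0.0028]
 [ 0.0822  0.17    0.0092]]
tilt 0.26647477223872273 31.4667
side lever 111 [0.0632 0.1486 0.0034] [[ 0.0211  0.1429 -0.0078]
 [ 0.0763  0.1671  0.01  ]] [ 0.097  -0.0032]
```

View pics/scene4.png

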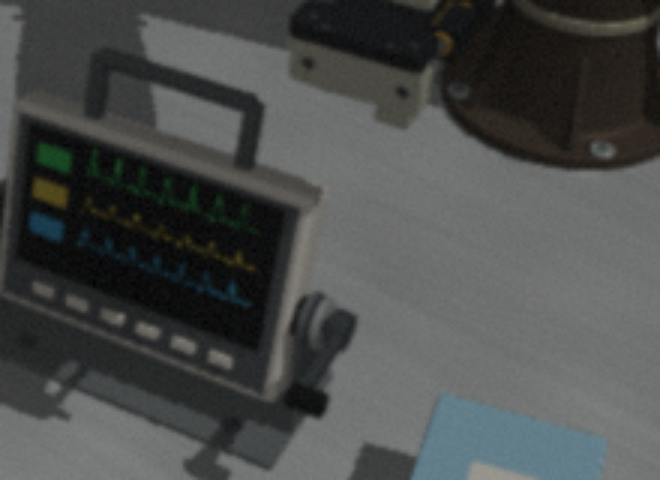

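View pics/side4.png

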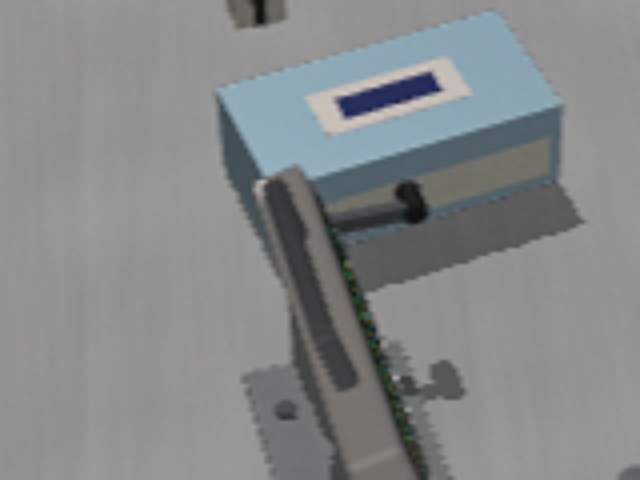

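The scene crop shows the grip at (305,400) and the side crop shows it at (410,200), with the lever level. The top of the grip is 9 mm above the axis, so the lever is at its stop, where the push met about 20 N. The tilt is 0.266 rad and the arm is clear of everything.

```bash
python3 -c "
from rig import robot
print(robot.job_done(),robot.read_t())"
```

```text
the job is handed in; nothing more can be done
the job is handed in; nothing more can be done
```

The job is handed in: by the camera the monitor leans back about 15° (0.266 rad) and stayed there untouched, and the clamp lever lies level at its stop; the arm worked clear of the bottles, vial and glove box, though I did not re-measure their positions, and the hand-in call returned no verdict.

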